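Load a two-up engraving fixture by colour and hold its clamp bar up for locking

TASK

Lay the red blank flat in the station of the fixture that has the red colour plate on the fence, and the blue blank in the station with the blue plate; the yellow blank and everything else on the bench stay where they are. When both are in and let go, slide the clamp bar by its bow handle towards the fence until both blanks sit square against the fence and the two sprung pads behind them are pushed in about half way, never so hard that they come up against their stops. Finish like that, still holding the bar with this steady push, so that I can tighten its lock nuts: they are slack now and the springs send the bar back as soon as you let go.

Things in the scene. Friction and masses are not known exactly. Their poses are not given: they have to be found in the camera images.
- fixture: two-up engraving fixture fixed on the worktop: aluminium plate 146 x 140 mm, its top (the deck) at z = 12 mm. Origin at worktop level under the middle of the loading zone; x points to the fence, y left, z up; the plate spans x = -90 to 56, y = -70 to 70 mm. Two stations with centre lines at y = +26 and -26 mm, between low steel rails; a blank pushed home has its centre at x = 28 mm
- nest_left (a point): loading spot of the left station, on the deck (fixture x = 0, y = +26, z = 12 mm): lay a blank here with its 26 mm side along fixture x; 28 mm of finger room to the fence ahead, at least 25 mm to the pad behind. Rails 7 mm high (tops at z = 19 mm) flank the station: 43 mm apart near the fence (fixture x = 24 to 41 mm), flaring to 50 mm apart at x = -15 mm, where they begin
- nest_right (a point): loading spot of the right station (fixture x = 0, y = -26, z = 12 mm), the same as the left one
- fence: dark steel fence across the far end of the fixture, 14 x 126 mm, 10 mm high above the deck. Origin at the foot of its front face, in the middle (fixture x = 41, y = 0, z = 12 mm); axes as the fixture
- plate_red: red colour plate 10 x 34 x 2.4 mm screwed on top of the fence, marks the station for the red blank (left or right, it changes). Origin in the middle of its underside, at fixture x = 48, z = 22 mm and on the centre line of its station (y = +26 or -26 mm); axes as the fixture
- plate_blue: blue colour plate, same size, marks the other station, for the blue blank; origin and axes likewise
- blank_red: loose red anodised aluminium blank, 26 x 40 x 8 mm (x, y, z) with two small holes in the top, about 40 g, lying flat on the worktop left of the fixture. Origin in the middle of its underside, x across the 26 mm width (take it there, from above)
- blank_blue: loose blue blank, the same size and axes, lying left of the fixture
- blank_yellow: loose yellow blank, the same size and axes, a spare that stays where it lies left of the fixture
- clamp_bar: steel bridge 20 x 138 mm over the rails, top at z = 36 mm, brass lock nuts on its ends up to z = 51 mm. Slides along fixture x (friction 1 N, from x = -72 to +3 mm; starts at -72 to -66). Origin at deck height (z = 12 mm) under its middle, axes as the fixture. With both blanks at the fence its pads touch them at x = -13 mm, are half in at -7 mm, at their stops at -1 mm
- handle (a point): middle of the bow handle's grip on the clamp bar: a round black bar 12 mm thick, 56 mm long along the fixture's y, its axis 49 mm above the deck (z = 61 mm), with 19 mm of free space below it and open on the near and far side; above the bar's middle line
- pad_left: brass sprung pad of the left station (fixture y = +26 mm), nose 18 mm wide, 6.6 mm high, its stem slides 12 mm back into the clamp bar. Origin in the middle of the nose, x to the fence. It stands 28 mm ahead of the bar's origin when free, 22 mm half way in, 16 mm at its stop. Spring force 2.25 N at first, 4.95 N half way, 7.65 N at the stop
- pad_right: the same pad of the right station (fixture y = -26 mm)
- collet: steel lathe collet standing upright, 24 mm wide, 37 mm high, right of the fixture near the front edge of the worktop; stays where it is. Origin in the middle of its underside
- hex_key: hex key 88 mm long, lying in front of the fixture near the worktop's edge; stays where it is. Origin in the middle of its underside
- brush: red-handled cleaning brush 146 mm long, lying behind on the left; stays where it is. Origin in the middle of its underside. (Farther left, beyond world y of about 0.42 m, a higher table and a bell lamp stand beside the worktop: come in from there above z = 0.3 m and with x under 0.45 m)
There are look-alikes about, which are no part of the job. Several things look just like the blank_blue: the one meant starts farthest to the robot's right.

How it is judged (in metres and radians):
On the way, in this order (a step that is already met when the one before it is completed fails the run):
1. both blanks lie flat, let go, each between the rails of the station of its own colour (y of blank_red in the frame of plate_red between -0.008 and 0.008 m and height (world z) of blank_red between 0.01 and 0.0145 m and angle between each of blank_red, blank_blue's own z axis and vertical below 0.06 rad and contact force between the fingers and blank_red below 0.1 N and linear speed of each of blank_red, blank_blue below 0.02 m/s and x of blank_red in the frame of plate_red between -0.066 and -0.0155 m and y of blank_blue in the frame of plate_blue between -0.008 and 0.008 m and height (world z) of blank_blue between 0.01 and 0.0145 m and contact force between the fingers and blank_blue below 0.1 N and x of blank_blue in the frame of plate_blue between -0.066 and -0.0155 m), for 0.2 s.
2. the clamp bar presses both blanks steadily on the fence with the pads about half way in (y of blank_red in the frame of plate_red between -0.008 and 0.008 m and height (world z) of blank_red between 0.01 and 0.0145 m and angle between each of blank_red, blank_blue's own z axis and vertical below 0.06 rad and contact force between the fingers and blank_red below 0.1 N and linear speed of each of blank_red, blank_blue below 0.02 m/s and x of blank_red in the frame of plate_red between -0.0235 and -0.0165 m and angle between the x axis of each of blank_red, blank_blue and the x axis of fixture, either way round below 0.08 rad and contact force between blank_red and fence between 2.6 and 5.8 N and (contact force between blank_red and pad_left above 2.6 N or contact force between blank_red and pad_right above 2.6 N) and y of blank_blue in the frame of plate_blue between -0.008 and 0.008 m and height (world z) of blank_blue between 0.01 and 0.0145 m and contact force between the fingers and blank_blue below 0.1 N and x of blank_blue in the frame of plate_blue between -0.0235 and -0.0165 m and contact force between blank_blue and fence between 2.6 and 5.8 N and (contact force between blank_blue and pad_left above 2.6 N or contact force between blank_blue and pad_right above 2.6 N) and linear speed of clamp_bar below 0.01 m/s and contact force between any of the fingers, the arm and clamp_bar above 3 N), for 0.5 s.
At the end, for the whole second after the job is handed in: Each blank lies in the station of its colour (8 mm), flat, square (0.08 rad), within 3.5 mm of the fence, fingers off it; the pads press each on the fence with 2.6 to 5.8 N (2 to 10 of 12 mm travel); the bar stands still, pushed by the robot (all of step 2); the arm keeps its last pose, push and grip.
It fails at once if a blank is pressed on the fence with more than 12 N (pads driven hard against their stops) (contact force between any of blank_red, blank_blue and fence above 12 N).
It fails at once if the yellow blank, collet, hex key or brush is moved by more than 25 mm (distance of any of blank_yellow, collet, hex_key, brush from where it was at the start of the episode above 0.025 m).
It also fails if it takes over 58 s, if anything falls off the work surface, if the arm or the gripper's body presses on something with over 40 N, if the wrist force passes 120 N, or if a joint passes its speed limit or range.

ROBOT

A 7-joint arm with a two-finger parallel gripper is mounted at the origin on a cart in front of the work surface, level with it; the furniture and walls round the work are solid. World frame = base frame: x ahead of the robot, y to its left, z up, the work surface at z = 0. Lengths are in mm, angles in rad, forces in N, time in s.
With the tool pointing down it reaches from about 425 to 950 mm from the base axis. Payload 4.7 kg.
Tool frame: the origin (TCP) lies midway between the tips of the shut fingers; the grasp point (between the pads) lies 19 mm behind it; z points along the fingers, y is the line along which they close (so a half turn about z gives the same grasp; the last joint's range is limited). The gripper opens to 87 mm and grips with 3 to 60 N. Pads are 19 mm wide; open, the fingers measure 117 mm over their backs; the gripper's body (75 mm by 190 mm) begins 51 mm behind the grasp point.
Start: joints at [1.223, 0.469, -0.049, 1.532, 0.024, 1.141, -0.082], TCP at [211.611, -640.992, 222.573] pointing down, gripper open.
Joint ranges: [-2.59, 2.59], [-0.33, 1.99], [-1.39, 1.29], [0.1, 2.45], [-1.04, 4.18], [0.21, 1.99], [-2.66, 2.66]. Speed limits (rad/s): [2.57, 2.57, 3.14, 3.14, 3.14, 3.14, 3.14].

INTERFACE

Orientations are given as [roll, pitch, yaw] about the fixed x, y, z axes, in that order (R = Rz(yaw) Ry(pitch) Rx(roll)).
In Python, from workcell import status, read_camera, camera_info, hand_in gives the robot as it stands.
- The arm moves only by the tool apply_moves, never from a script. Its argument "series" is a list of rows, each an object with "gripper": the opening, from 0 (shut) to 1 (fully open); "offset": the shift along the tool's x, y, z scaled (see below), a list of three; "twist": the turn about the tool's z scaled (see below). A call has exactly 10 rows; each row shifts and turns the commanded pose from where the row before left it, along the tool's axes as they then stand; what a row does not reach is not made up. The controller multiplies each number of a shift by 0.05 m and each number of a turn by pi/2 rad. A row lasts 1/10 s, in which the tool goes at most 50 mm and 8.59 degrees, less where a joint would pass 70% of its speed; a pose out of reach is approached as far as the arm can. A call with a number of a shift or a turn outside -1 to 1 is refused whole. A call with a gripper value outside its range is refused whole. The fingers move at their own pace and stop on an object; "newtons" is the grip in N (left out, the last holds). Time passes only in rows, so rows that do not move let the fingers close, or fill a call up. It gives the time, the measured TCP pose, the force, the opening and the grip force at its end, in the units of the state.
- status.observe(): the state, without advancing time (a new reading comes with each control period).
- read_camera(name): name is "scene" or "top" or "wrist"; returns (picture, depth): 400x640x3 uint8, red, green, blue; 400x640 float32, mm along the optical axis (not along the pixel's ray), 0 where there is no reading.
- camera_info(name): a dict with "intrinsics" (3x3 intrinsics, pixels), "world_to_cam" (4x4, takes a point from world to camera coordinates). Camera axes: x right, y up, looking along -z (the intrinsics and any distortion apply to the point x, -y, -z); pixel columns grow to the right and rows downward; lengths in mm; the calibration is good to about 2 mm. A picture is of the moment at which its call begins: read the wrist's pose just before it. camera_info takes no time and is no camera call; for the wrist camera it gives the pose at the moment of the call.
- hand_in(): hands the job in; it is judged then, once.
The state is a dict: "clock": time; "q": joint angles; "joint_vel": joint speeds; "joint_efforts": joint torques, N m; "ee_pos": TCP position; "ee_rot": TCP orientation; "force": force on the tool from outside, world axes, zero at the start; "moment": the same for the moment, N m; "opening": opening from 0.0 (shut) to 1.0 (fully open); "grip_force": force on a finger pad.
Only numpy, scipy, OpenCV 4.12 (cv2) and the standard library are available. Lean on these libraries where they do the work, as an engineer would, in place of code of your own. Each camera call takes 0.05 s, during which the arm holds its last target. There are 200 camera calls.

## Working session

There is one attempt and no reset: what is moved stays moved. The work goes in short steps, Python scripts to look and compute and a tool call to move; the robot and the scene stay as the last step left them, time stands still between calls to the robot, and variables do not carry over. Pictures are saved under pics/ and viewed, at most 10 in all, crops included, and the job is handed in when it is done.

Besides the shell and the picture viewer there is one more tool, called as name(argument=value, ...) on one line, values as JSON. apply_moves: Moves the arm, as the interface text tells. Shifts and turns lie within -1 to 1; 1 stands for 0.05 m of shift or pi/2 rad of turn. Its arguments: {"type":"object","properties":{"series":{"type":"array","items":{"type":"object","properties":{"gripper":{"type":"number"},"offset":{"type":"array","items":{"type":"number"}},"twist":{"type":"number"}}}},"newtons":{"type":"number"}},"required":["series"]}

```bash
mkdir -p pics; python3 - <<'E'
from workcell import status, read_camera, camera_info
import cv2,numpy as np
print(status.observe())
for n in ("scene","top"):
    p,d=read_camera(n); cv2.imwrite(f"pics/{n}0.png",p[:,:,::-1]); np.savez(f"pics/{n}0.npz",p=p,d=d)
    i=camera_info(n); print(n,i)
E
```

```text
{'clock': 0.0, 'q': array([ 1.22309289,  0.46943773, -0.04859332,  1.533697  ,  0.02410458,
        1.14097994, -0.08230832]), 'joint_vel': array([ 1.56518529e-04,  2.60434497e-04, -9.68851440e-04, -6.56935578e-05,
        1.05652412e-03,  8.57727468e-04, -9.14521912e-04]), 'joint_efforts': array([-1.03194259e-03, -5.07975662e+01, -8.06139736e-02, -2.36150622e+01,
       -6.14668080e-02,  3.79242282e-02,  1.57787786e-04]), 'ee_pos': array([ 211.38589528, -640.41731368,  221.50061949]), 'ee_rot': array([-3.13965793e+00,  7.55490515e-05,  3.18827351e-01]), 'force': array([-0.00670861, -0.59550227, -0.56544051]), 'moment': array([0.02702041, 0.00996347, 0.00117144]), 'grip_force': 0.0, 'opening': 1.0050455821460038}
scene {'intrinsics': array([[373.89942235,   0.        , 320.87065377],
       [  0.        , 373.89942235, 199.35804321],
       [  0.        ,   0.        ,   1.        ]]), 'world_to_cam': array([[-8.13973366e-01, -5.80838867e-01, -8.57725087e-03,
         5.02942513e+02],
       [ 3.72403541e-01, -5.33095510e-01,  7.59687291e-01,
        -1.61077837e+02],
       [-4.45828400e-01,  6.15171023e-01,  6.50231997e-01,
        -7.89268428e+02],
       [ 0.00000000e+00,  0.00000000e+00,  0.00000000e+00,
         1.00000000e+00]])}
top {'intrinsics': array([[463.69935666,   0.        , 315.59631225],
       [  0.        , 463.69935666, 198.96634469],
       [  0.        ,   0.        ,   1.        ]]), 'world_to_cam': array([[ 1.37789325e-02, -9.99840085e-01,  1.13993995e-02,
         1.18350145e+02],
       [ 9.99537255e-01,  1.40821630e-02,  2.69623554e-02,
        -4.95076317e+02],
       [-2.71185719e-02,  1.10226120e-02,  9.99571451e-01,
        -9.42496448e+02],
       [ 0.00000000e+00,  0.00000000e+00,  0.00000000e+00,
         1.00000000e+00]])}
```

View pics/top0.png

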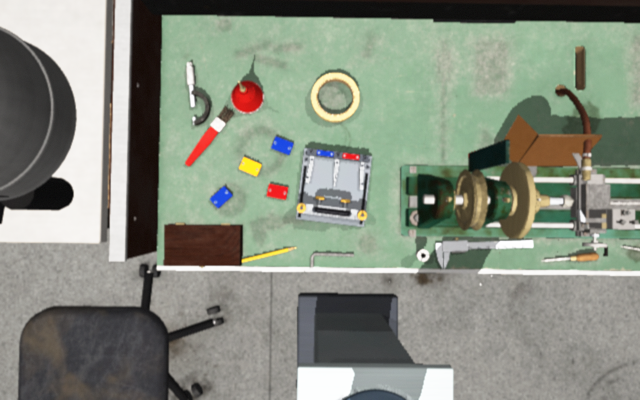

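View pics/scene0.png

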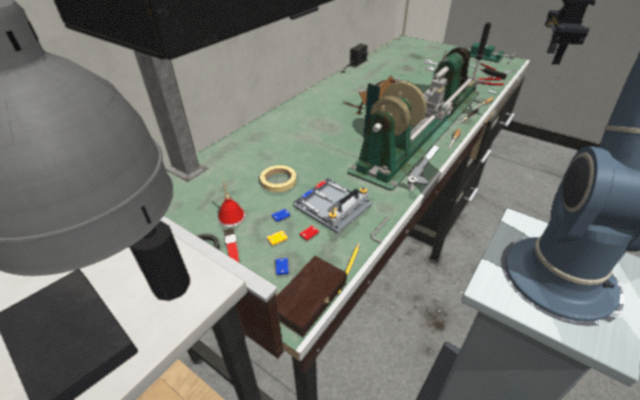

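Top view: fixture at about (335,185), blue plate on the left (325,154), red plate on the right (352,156). Blue blanks lie at (283,145), which is farthest right and so the one meant, and at (221,197). Red blank is at (278,191), yellow at (250,166), brass nuts at (302,208) and (362,215).

```bash
cat > h.py <<'E'
import numpy as np,cv2
from workcell import status, read_camera, camera_info
def onplane(uv,z,i):
    K=i["intrinsics"];W=i["world_to_cam"];R=W[:3,:3];t=W[:3,3];c=-R.T@t
    o=[]
    for u,v in np.atleast_2d(uv):
        r=np.linalg.inv(K)@[u,v,1]; w=R.T@[r[0],-r[1],-r[2]]
        o.append(c+w*(z-c[2])/w[2])
    return np.array(o)
def masks(p):
    h=cv2.cvtColor(p,cv2.COLOR_RGB2HSV);H,S,V=cv2.split(h);b=(S>150)&(V>60)
    return dict(red=b&((H<6)|(H>174)),blue=b&(H>105)&(H<130),yellow=b&(H>22)&(H<32),brass=b&(H>=10)&(H<24))
def blobs(p,i,zf,amin=30,amax=1e9):
    """connected colour blobs, projected on plane z -> centre, size, angle of SHORT side"""
    for n,m in masks(p).items():
        k,l,s,c=cv2.connectedComponentsWithStats(m.astype(np.uint8))
        for j in range(1,k):
            if not amin<s[j,4]<amax: continue
            v,u=np.nonzero(l==j); P=onplane(np.c_[u,v],zf,i)[:,:2]
            r=cv2.minAreaRect(P.astype(np.float32)); B=cv2.boxPoints(r); e=B[1]-B[0];f=B[2]-B[1]
            sh=e if np.hypot(*e)<np.hypot(*f) else f
            a=np.degrees(np.arctan2(sh[1],sh[0])); a=(a+90)%180-90
            print(n,"px",c[j].round(),"A",s[j,4],"mean",P.mean(0).round(1),"rect",np.round(r[0],1),np.round(sorted(r[1]),1),"short ang",a.round(1))
E
python3 - <<'E'
from h import *
d=np.load("pics/top0.npz");i=camera_info("top")
blobs(d["p"],i,8,25,3000)
print(onplane([[300,226],[299,225]],12,i))
E
```

```text
red px [247.  97.] A 707 mean [701.  268.5] rect [702.5 268.8] [61.4 61.9] short ang -89.0
red px [202. 145.] A 391 mean [599.9 359.5] rect [596.2 361.9] [20.9 91.4] short ang 54.4
red px [350. 156.] A 73 mean [582.6  55. ] rect [582.5  55. ] [10.9 31.9] short ang -5.5
red px [277. 191.] A 242 mean [508.1 204.2] rect [508.  204.1] [26.4 39.6] short ang -10.5
blue px [282. 145.] A 234 mean [602.5 195.3] rect [602.5 195.3] [26.7 39.1] short ang -20.2
blue px [324. 153.] A 70 mean [588.1 108.5] rect [588.  108.3] [10.9 31.9] short ang -5.5
blue px [221. 197.] A 241 mean [495.3 318.1] rect [495.2 318.4] [26.1 40.9] short ang 42.7
yellow px [250. 166.] A 235 mean [558.1 260.5] rect [558.3 260.6] [26.  39.2] short ang -22.4
yellow px [264. 255.] A 160 mean [378.7 227.9] rect [378.4 228.6] [ 6.9 97.3] short ang 14.8
brass px [543. 146.] A 2359 mean [ 608.2 -341.8] rect [ 606.4 -355.5] [ 92.9 188.6] short ang -13.7
[[437.91580567 156.18444336  12.        ]
 [439.91457502 158.24203115  12.        ]]
```

```bash
cat >> h.py <<'E'
def plan(p0,yaw0,wps):
    """wps: (x,y,z,yawdeg,rows) -> prints tool-frame rows"""
    p=np.array(p0,float);y=yaw0
    for x,yy,z,yt,n in wps:
        q=np.array([x,yy,z],float);dy=(yt-y)/n
        for k in range(n):
            d=(q-p)/(n-k); c,s=np.cos(np.radians(y)),np.sin(np.radians(y))
            print("off",np.round([(c*d[0]+s*d[1])/50,(s*d[0]-c*d[1])/50,-d[2]/50],2).tolist(),"tw",round(-dy/90,3))
            p=p+d;y+=dy
        print('--')
E
python3 - <<'E'
from h import *
D=np.load("pics/top0.npz");i=camera_info("top");d=D["d"]
K=i["intrinsics"];W=i["world_to_cam"]
v,u=np.nonzero(d>0);z=d[v,u];P=np.stack([(u-K[0,2])*z/K[0,0],-(v-K[1,2])*z/K[1,1],-z],1)
P=(P-W[:3,3])@W[:3,:3]
for x0 in range(150,600,75):
    print(x0,[int(P[(P[:,0]>x0)&(P[:,0]<x0+75)&(P[:,1]>y0)&(P[:,1]<y0+75),2].max(initial=-999)) for y0 in range(-700,400,75)])
b=onplane([[324.3,153.3]],24.4,i)[0];r=onplane([[350.4,155.9]],24.4,i)[0]
print(b,r)
# precise plates
blobs(D["p"],i,24.4,60,80); blobs(D["p"],i,51,5,40)
for t in ((424,-170),):pass
plan([211,-640,222],18.3,[(300,-330,340,40,8),(430,-60,340,60,6),(480,150,250,79.5,5),])
E
```

```text
150 [-785, -786, -787, -788, -786, -784, -695, 4, 3, 5, 4, 2, -783, -787, -788]
225 [-788, -788, -789, -788, -791, -786, -789, -785, -785, -785, -792, -788, -792, -786, -789]
300 [-999, -999, 6, 6, 6, 6, 8, 11, 38, 5, 6, 9, 39, 42, 42]
375 [-999, -999, 85, 186, 189, 87, 217, 195, 107, 16, 15, 9, 40, 42, 43]
450 [-999, -999, 85, 200, 202, 180, 233, 220, 220, 54, 71, 66, 14, 13, 6]
525 [-999, -999, 87, 117, 185, 185, 224, 222, 173, 28, 29, 29, 13, 12, 13]
[585.01286432 109.19844915  24.4       ] [580.56416177  56.59205464  24.4       ]
red px [350. 156.] A 73 mean [580.6  56.4] rect [580.5  56.4] [10.7 31.3] short ang -5.5
blue px [324. 153.] A 70 mean [586.  108.9] rect [586.  108.8] [10.7 31.3] short ang -5.5
yellow px [299. 207.] A 10 mean [476.8 158.2] rect [477.1 158.3] [ 3.3 10.4] short ang 76.8
yellow px [303. 208.] A 8 mean [475.  149.5] rect [474.1 149.6] [2.8 8.5] short ang 76.8
yellow px [359. 214.] A 12 mean [464.2  40.1] rect [463.6  40.3] [5.  9.9] short ang 79.3
yellow px [365. 214.] A 7 mean [463.9  29.9] rect [464.2  30. ] [2.  7.8] short ang -89.4
brass px [586. 134.]
[... 465 characters left out ...]
6.1  35.9] rect [465.1  36.9] [ 9.7 11.7] short ang 0.8
off [0.45, -0.67, -0.3] tw -0.03
off [0.49, -0.64, -0.3] tw -0.03
off [0.52, -0.62, -0.3] tw -0.03
off [0.54, -0.59, -0.3] tw -0.03
off [0.57, -0.57, -0.3] tw -0.03
off [0.6, -0.54, -0.3] tw -0.03
off [0.62, -0.51, -0.3] tw -0.03
off [0.65, -0.48, -0.3] tw -0.03
--
off [0.91, -0.41, -0.0] tw -0.037
off [0.93, -0.36, -0.0] tw -0.037
off [0.95, -0.3, -0.0] tw -0.037
off [0.97, -0.25, -0.0] tw -0.037
off [0.98, -0.19, -0.0] tw -0.037
off [0.99, -0.13, -0.0] tw -0.037
--
off [0.83, -0.25, 0.36] tw -0.043
off [0.84, -0.19, 0.36] tw -0.043
off [0.85, -0.13, 0.36] tw -0.043
off [0.86, -0.07, 0.36] tw -0.043
off [0.86, -0.02, 0.36] tw -0.043
--
```

```bash
python3 - <<'E'
from h import *
plan([211,-640,222],18.3,[(340,-330,340,42,8),(450,-60,340,60,6),(530,160,270,79,6),])
E
```

```text
off [0.55, -0.63, -0.3] tw -0.033
off [0.58, -0.61, -0.3] tw -0.033
off [0.61, -0.57, -0.3] tw -0.033
off [0.64, -0.54, -0.3] tw -0.033
off [0.67, -0.51, -0.3] tw -0.033
off [0.69, -0.47, -0.3] tw -0.033
off [0.72, -0.44, -0.3] tw -0.033
off [0.74, -0.4, -0.3] tw -0.033
--
off [0.87, -0.42, -0.0] tw -0.033
off [0.9, -0.38, -0.0] tw -0.033
off [0.91, -0.33, -0.0] tw -0.033
off [0.93, -0.28, -0.0] tw -0.033
off [0.94, -0.23, -0.0] tw -0.033
off [0.95, -0.18, -0.0] tw -0.033
--
off [0.77, -0.14, 0.23] tw -0.035
off [0.77, -0.09, 0.23] tw -0.035
off [0.78, -0.05, 0.23] tw -0.035
off [0.78, -0.01, 0.23] tw -0.035
off [0.78, 0.04, 0.23] tw -0.035
off [0.78, 0.08, 0.23] tw -0.035
--
```

apply_moves(series=[{"gripper":1,"offset":[0.55,-0.63,-0.3],"twist":-0.033},{"gripper":1,"offset":[0.58,-0.61,-0.3],"twist":-0.033},{"gripper":1,"offset":[0.61,-0.57,-0.3],"twist":-0.033},{"gripper":1,"offset":[0.64,-0.54,-0.3],"twist":-0.033},{"gripper":1,"offset":[0.67,-0.51,-0.3],"twist":-0.033},{"gripper":1,"offset":[0.69,-0.47,-0.3],"twist":-0.033},{"gripper":1,"offset":[0.72,-0.44,-0.3],"twist":-0.033},{"gripper":1,"offset":[0.74,-0.4,-0.3],"twist":-0.033},{"gripper":1,"offset":[0.87,-0.42,0],"twist":-0.033},{"gripper":1,"offset":[0.9,-0.38,0],"twist":-0.033}])

```text
clock: 1.1
ee_pos: [377.5, -239.5, 342.9]
ee_rot: [3.14, 0.0, 0.838]
force: [0.2, -0.7, -0.1]
opening: 1.0
grip_force: 0.0
```

apply_moves(series=[{"gripper":1,"offset":[0.91,-0.33,0],"twist":-0.033},{"gripper":1,"offset":[0.93,-0.28,0],"twist":-0.033},{"gripper":1,"offset":[0.94,-0.23,0],"twist":-0.033},{"gripper":1,"offset":[0.95,-0.18,0],"twist":-0.033},{"gripper":1,"offset":[0.77,-0.14,0.23],"twist":-0.035},{"gripper":1,"offset":[0.77,-0.09,0.23],"twist":-0.035},{"gripper":1,"offset":[0.78,-0.05,0.23],"twist":-0.035},{"gripper":1,"offset":[0.78,0,0.23],"twist":-0.035},{"gripper":1,"offset":[0.78,0.04,0.23],"twist":-0.035},{"gripper":1,"offset":[0.78,0.08,0.23],"twist":-0.035}])

```text
clock: 2.1
ee_pos: [532.2, 158.8, 272.7]
ee_rot: [-3.141, 0.001, 1.376]
force: [0.4, -0.6, 0.1]
opening: 1.0
grip_force: 0.0
```

```bash
python3 - <<'E'
from h import *
s=status.observe();print(s["clock"],s["ee_pos"],np.degrees(s["ee_rot"]),s["q"])
i=camera_info("wrist");p,d=read_camera("wrist");cv2.imwrite("pics/w1.png",p[:,:,::-1]);np.savez("pics/w1.npz",p=p,d=d)
print(i["world_to_cam"])
blobs(p,i,8,150); print();blobs(p,i,24.4,150,6000)
E
```

```text
2.1 [532.16479585 158.8295138  272.67169111] [-1.79976625e+02  3.50732887e-02  7.88484357e+01] [ 0.24735676  0.32352142 -0.77296425  1.72342569  0.24133215  1.19350237
 -0.78423016]
[[ 9.81104919e-01 -1.93475694e-01 -5.41210185e-04 -4.90740184e+02]
 [ 1.84650042e-01  9.37178438e-01 -2.95974554e-01 -1.97841039e+02]
 [ 5.77710928e-02  2.90282157e-01  9.55195671e-01 -5.14831311e+02]
 [ 0.00000000e+00  0.00000000e+00  0.00000000e+00  1.00000000e+00]]
red px [438.  42.] A 2386 mean [697.9 272.2] rect [699.2 272.1] [62.5 64.1] short ang 86.4
red px [292. 128.] A 607 mean [506.6 207.9] rect [506.5 207.8] [25.7 38.9] short ang -11.2
blue px [261.  34.] A 770 mean [494.  321.1] rect [494.  320.9] [25.6 40.4] short ang 43.1
blue px [366. 120.] A 609 mean [600.2 199.4] rect [600.  199.2] [26.  39.3] short ang -19.9
blue px [365. 190.] A 163 mean [585.  107.8] rect [584.9 107.4] [10.5 34. ] short ang -5.3
yellow px [322.  74.] A 684 mean [556.3 263.7] rect [556.2 263.5] [25.5 39.7] short ang -22.3
yellow px [191. 129.] A 376 mean [379.2 231.1] rect [379.3 230.4] [ 6.7 94.1] short ang 14.1
brass 
[... 507 characters left out ...]
 rect [496.  317.8] [24.7 38.8] short ang 43.1
blue px [366. 120.] A 609 mean [598.1 200.9] rect [598.  200.7] [25.  37.8] short ang -19.9
blue px [365. 190.] A 163 mean [583.5 112.9] rect [583.5 112.5] [10.1 32.7] short ang -5.3
yellow px [322.  74.] A 684 mean [556.  262.8] rect [555.9 262.5] [24.5 38.1] short ang -22.3
yellow px [191. 129.] A 376 mean [385.7 231.4] rect [385.8 230.7] [ 6.4 90.4] short ang 14.1
brass px [140. 295.] A 482 mean [240.3  19.3] rect [243.3  19.3] [33.1 97. ] short ang -27.5
brass px [500. 299.] A 325 mean [750.2 -88.1] rect [749.6 -80.8] [33.7 89. ] short ang -9.7
brass px [461. 347.] A 4210 mean [ 689.1 -161.2] rect [ 681.9 -156.9] [ 37.1 496.3] short ang 78.9
```

View pics/w1.png

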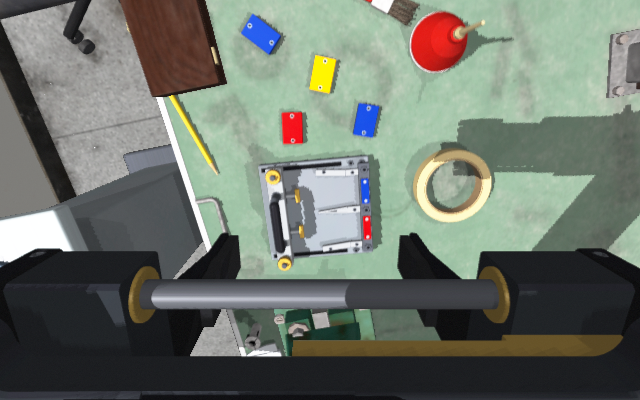

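The wrist view shows the red blank at (292,128), blue blank (366,120), yellow (322,74), blue plate (365,190), red plate (367,228), handle (277,222). Both cameras agree on relative positions to within 1 mm, so I pick red now.

```bash
python3 - <<'E'
from h import *
d=np.load("pics/w1.npz");i=camera_info("wrist")
p=d["p"].copy();p[270:]=0
blobs(p,i,24.4,100,200);blobs(p,i,51,20,149)
plan([532.2,158.8,272.7],78.8,[(507.6,206,40,79.2,6),(507.6,206,3,79.2,2)])
print("place");plan([507.6,206,3],79.2,[(507.6,206,80,79.2,2),(532,63.6,80,84.4,4),(532,63.6,30,84.4,2),])
E
```

```text
red px [367. 227.] A 147 mean [578.   71.8] rect [577.9  71.6] [ 9.4 32.1] short ang -8.0
blue px [365. 190.] A 163 mean [583. 123.] rect [582.9 122.7] [10.  32.5] short ang -4.8
red px [367. 227.] A 147 mean [576.   83.2] rect [575.9  83. ] [ 8.8 30. ] short ang -8.0
yellow px [272. 173.] A 46 mean [475.1 171.8] rect [475.3 171.4] [ 7.  13.2] short ang 85.3
yellow px [284. 262.] A 55 mean [463.4  53.8] rect [463.5  52.5] [12.5 15.9] short ang 70.4
brass px [276. 175.] A 33 mean [479.6 168.4] rect [479.4 169. ] [ 7.2 15.3] short ang 8.7
brass px [297. 195.] A 43 mean [499.1 140.2] rect [498.9 139.8] [ 4.3 15.4] short ang -3.8
brass px [301. 231.] A 35 mean [494.6  92.2] rect [494.5  93.3] [ 4.3 15. ] short ang -6.3
brass px [286. 260.] A 42 mean [466.8  56. ] rect [466.2  56.1] [ 9.8 13.5] short ang 38.9
off [0.14, -0.11, 0.78] tw -0.001
off [0.14, -0.11, 0.78] tw -0.001
off [0.14, -0.11, 0.78] tw -0.001
off [0.14, -0.11, 0.78] tw -0.001
off [0.14, -0.11, 0.78] tw -0.001
off [0.14, -0.11, 0.78] tw -0.001
--
off [0.0, 0.0, 0.37] tw -0.0
off [0.0, 0.0, 0.37] tw -0.0
--
place
off [0.0, 0.0, -0.77] tw -0.0
off [0.0, 0.0, -0.77] tw -0.0
--
off [-0.68, 0.25, -0.0] tw -0.014
off [-0.68, 0.24, -0.0] tw -0.014
off [-0.69, 0.22, -0.0] tw -0.014
off [-0.69, 0.21, -0.0] tw -0.014
--
off [0.0, 0.0, 0.5] tw -0.0
off [0.0, 0.0, 0.5] tw -0.0
--
```

```bash
python3 - <<'E'
from h import *
s=status.observe();print(s["clock"],s["ee_pos"],np.degrees(s["ee_rot"]))
i=camera_info("wrist");p,d=read_camera("wrist");np.savez("pics/w2.npz",p=p,d=d)
p=p.copy();p[270:]=0
blobs(p,i,8,500,900); print();blobs(p,i,24.4,100,200)
s=status.observe();print(s["clock"],s["ee_pos"],np.degrees(s["ee_rot"]))
plan(s["ee_pos"],78.8,[(507.3,205,40,79.2,6),(507.3,205,3,79.2,2)])
E
```

```text
2.15 [531.82713868 166.0684697  270.98933182] [-179.80627838   -0.3414019    79.40005977]
red px [294. 135.] A 604 mean [506.2 207.4] rect [505.8 207.1] [25.6 38.3] short ang -11.3
blue px [264.  42.] A 761 mean [493.6 320.4] rect [493.6 320.3] [25.6 40.2] short ang 42.5
blue px [368. 128.] A 613 mean [599.7 198.4] rect [599.7 198.2] [26.  39.5] short ang -20.7
yellow px [325.  82.] A 677 mean [556. 263.] rect [556.  262.7] [25.5 39.3] short ang -22.6

red px [367. 235.] A 154 mean [577.6  60. ] rect [577.6  59.8] [ 9.5 32.6] short ang -7.9
blue px [366. 198.] A 165 mean [583.  111.4] rect [583.  110.9] [ 9.8 33.1] short ang -5.0
2.2 [530.85405206 163.22587644 271.56499031] [-1.79747495e+02 -1.73192732e-01  7.92600362e+01]
off [0.12, -0.1, 0.77] tw -0.001
off [0.12, -0.1, 0.77] tw -0.001
off [0.12, -0.1, 0.77] tw -0.001
off [0.12, -0.1, 0.77] tw -0.001
off [0.12, -0.1, 0.77] tw -0.001
off [0.12, -0.1, 0.77] tw -0.001
--
off [0.0, 0.0, 0.37] tw -0.0
off [0.0, 0.0, 0.37] tw -0.0
--
```

apply_moves(series=[{"gripper":1,"offset":[0.134,-0.106,0.8],"twist":-0.001},{"gripper":1,"offset":[0.134,-0.106,0.8],"twist":0},{"gripper":1,"offset":[0.134,-0.106,0.8],"twist":0},{"gripper":1,"offset":[0.134,-0.106,0.8],"twist":0},{"gripper":1,"offset":[0.134,-0.106,0.8],"twist":0},{"gripper":1,"offset":[0.134,-0.106,0.7],"twist":0},{"gripper":1,"offset":[0,0,0.4],"twist":0},{"gripper":1,"offset":[0,0,0],"twist":0},{"gripper":1,"offset":[0,0,0],"twist":0},{"gripper":1,"offset":[0,0,0],"twist":0}])

```text
clock: 3.2
ee_pos: [509.8, 203.3, 20.0]
ee_rot: [3.139, -0.001, 1.375]
force: [0.2, 0.5, -0.2]
opening: 0.999
grip_force: 0.0
```

apply_moves(series=[{"gripper":1,"offset":[0.03,-0.06,0.16],"twist":-0.003},{"gripper":1,"offset":[0,0,0.16],"twist":0},{"gripper":1,"offset":[0,0,0],"twist":0},{"gripper":0.15,"offset":[0,0,0],"twist":0},{"gripper":0.15,"offset":[0,0,0],"twist":0},{"gripper":0.15,"offset":[0,0,0],"twist":0},{"gripper":0.15,"offset":[0,0,0],"twist":0},{"gripper":0.15,"offset":[0,0,0],"twist":0},{"gripper":0.15,"offset":[0,0,0],"twist":0},{"gripper":0.15,"offset":[0,0,0],"twist":0}], newtons=20)

```text
clock: 4.2
ee_pos: [506.0, 205.3, 2.6]
ee_rot: [3.141, 0.0, 1.381]
force: [-0.8, 0.3, 0.1]
opening: 0.449
grip_force: 0.0
```

```bash
python3 - <<'E'
from h import *
plan([506.5,205.3,3],79.2,[(506.5,205.3,93,79.2,2),(531,62.4,93,84.4,4),])
E
```

```text
off [0.0, 0.0, -0.9] tw -0.0
off [0.0, 0.0, -0.9] tw -0.0
--
off [-0.68, 0.25, -0.0] tw -0.014
off [-0.68, 0.24, -0.0] tw -0.014
off [-0.69, 0.22, -0.0] tw -0.014
off [-0.69, 0.21, -0.0] tw -0.014
--
```

apply_moves(series=[{"gripper":0.15,"offset":[0,0,0],"twist":0},{"gripper":0.15,"offset":[0,0,0],"twist":0},{"gripper":0.15,"offset":[0,0,0],"twist":0},{"gripper":0.15,"offset":[0,0,0],"twist":0},{"gripper":0.15,"offset":[0,0,-0.5],"twist":0},{"gripper":0.15,"offset":[0,0,-0.7],"twist":0},{"gripper":0.15,"offset":[0,0,-0.6],"twist":0},{"gripper":0.15,"offset":[0,0,0],"twist":0},{"gripper":0.15,"offset":[0,0,0],"twist":0},{"gripper":0.15,"offset":[0,0,0],"twist":0}])

```text
clock: 5.2
ee_pos: [505.1, 204.6, 91.4]
ee_rot: [-3.14, 0.002, 1.38]
force: [0.4, -0.2, -0.6]
opening: 0.292
grip_force: 20.0
```

apply_moves(series=[{"gripper":0.15,"offset":[-0.5,0.19,0],"twist":-0.012},{"gripper":0.15,"offset":[-0.68,0.25,0],"twist":-0.014},{"gripper":0.15,"offset":[-0.68,0.23,0],"twist":-0.014},{"gripper":0.15,"offset":[-0.55,0.17,0.2],"twist":-0.014},{"gripper":0.15,"offset":[-0.33,0.09,0.3],"twist":-0.004},{"gripper":0.15,"offset":[0,0,0.3],"twist":0},{"gripper":0.15,"offset":[0,0,0.2],"twist":0},{"gripper":0.15,"offset":[0,0,0],"twist":0},{"gripper":0.15,"offset":[0,0,0],"twist":0},{"gripper":0.15,"offset":[0,0,0],"twist":0}])

```text
clock: 6.2
ee_pos: [531.3, 64.4, 43.1]
ee_rot: [3.141, -0.001, 1.474]
force: [0.8, 0.8, -1.2]
opening: 0.295
grip_force: 20.0
```

```bash
python3 - <<'E'
from h import *
s=status.observe();print(s["clock"],s["ee_pos"],np.degrees(s["ee_rot"]))
i=camera_info("wrist");p,d=read_camera("wrist");cv2.imwrite("pics/w3.png",p[:,:,::-1])
p,d=read_camera("top");i=camera_info("top");blobs(p,i,24.4,20,400)
cv2.imwrite("pics/t3.png",cv2.resize(p[130:240,270:400,::-1],None,fx=4,fy=4))
E
```

```text
6.2 [531.3161664   64.40615477  43.08212471] [ 1.79938578e+02 -4.32734408e-02  8.44516310e+01]
red px [202. 145.] A 391 mean [597.6 355.7] rect [593.9 358. ] [20.5 89.8] short ang 54.4
blue px [282. 145.] A 234 mean [600.2 194.3] rect [600.2 194.3] [26.2 38.4] short ang -20.2
blue px [322. 152.] A 36 mean [587.2 114.5] rect [586.5 114.8] [10.1 18.1] short ang 0.9
blue px [221. 197.] A 241 mean [494.8 315. ] rect [494.7 315.2] [25.7 40.2] short ang 42.7
yellow px [250. 166.] A 235 mean [556.5 258.4] rect [556.7 258.5] [25.6 38.5] short ang -22.4
yellow px [264. 255.] A 162 mean [380.2 226. ] rect [379.9 227.2] [ 6.8 95.2] short ang 14.8
brass px [301. 206.] A 32 mean [477.5 154.2] rect [476.8 154.2] [13.3 14.5] short ang -32.9
brass px [256. 256.] A 40 mean [377.8 243.5] rect [378.8 240.6] [ 5.7 69.2] short ang 18.6
```

View pics/w3.png

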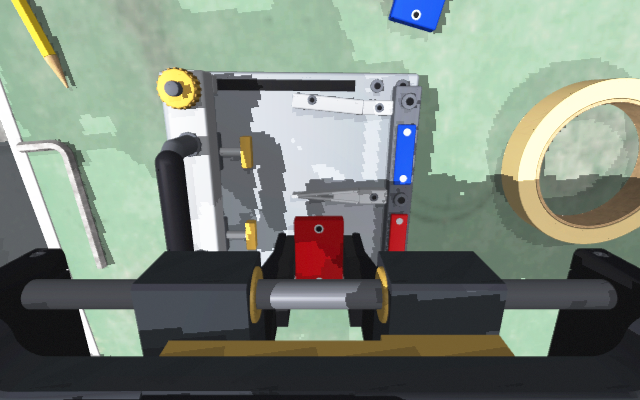

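The blank is held with its left edge at row 216, columns 295–343; the blue plate is at (404,153). The fixture's rails and pads are clear. I compute the edge offset from the station line.

```bash
python3 - <<'E'
from h import *
i=camera_info("wrist");p=cv2.imread("pics/w3.png")[:,:,::-1].copy();p[250:]=0
m=masks(p)["red"][:, :360].copy()
h=cv2.cvtColor(p,cv2.COLOR_RGB2HSV);m=((h[:,:,0]<8)|(h[:,:,0]>172))&(h[:,:,1]>140);m[:,365:]=0;m[:200]=0
E=[(u,np.nonzero(m[:,u])[0].min()) for u in range(300,340,3) if m[:,u].any()]
print(E)
P=onplane(E,43+5.4,i);k=np.polyfit(P[:,0],P[:,1],1);print("edge ang",np.degrees(np.arctan(k[0])),"mean",P.mean(0))
blobs(p,i,24.4,800,5000)
# plate end: 
b=masks(p)["blue"];b[:,:380]=0;b[:100]=0;v,u=np.nonzero(b);Q=onplane(np.c_[u,v],24.4,i).mean(0);print(Q)
a=np.radians(-5.6);X=np.array([np.cos(a),np.sin(a)]);Y=np.array([-X[1],X[0]])
d=P.mean(0)[:2]-Q[:2];print("edge rel blue plate, fixture x,y:",d@X,d@Y,"want y -32 ; TCP rel", (status.observe()["ee_pos"][:2]-Q[:2])@X,(status.observe()["ee_pos"][:2]-Q[:2])@Y)
E
```

```text
[(300, np.int64(217)), (303, np.int64(217)), (306, np.int64(217)), (309, np.int64(216)), (312, np.int64(217)), (315, np.int64(216)), (318, np.int64(216)), (321, np.int64(216)), (324, np.int64(216)), (327, np.int64(216)), (330, np.int64(216)), (333, np.int64(216)), (336, np.int64(216)), (339, np.int64(216))]
edge ang -3.9303892955059534 mean [533.80598751  87.68568476  48.4       ]
red px [319. 233.] A 1568 mean [531.6  68.2] rect [531.4  68.4] [21.2 29.4] short ang 84.4
blue px [417.  13.] A 1239 mean [590.8 179.6] rect [590.2 181. ] [14.8 23.9] short ang 69.9
blue px [404. 154.] A 990 mean [583.  110.6] rect [582.9 110.1] [10.  33.4] short ang -6.0
[582.95875706 110.57337567  24.4       ]
edge rel blue plate, fixture x,y: -46.68473579804921 -27.574926895866632 want y -32 ; TCP rel -46.70591091267434 -51.66208086348334
```

```bash
python3 - <<'E'
from h import *
i=camera_info("wrist");W=i["world_to_cam"];print("cam",-W[:3,:3].T@W[:3,3])
a=np.radians(-5.6);X=np.array([np.cos(a),np.sin(a)]);Y=np.array([-X[1],X[0]])
for z in (40.4,48.4):
    P=onplane([[319,215.5]],z,i)[0];d=P[:2]-[582.96,110.57];print(z,P,d@X,d@Y)
p=cv2.imread("pics/w3.png")[:,:,::-1]
print(p[210:250:1,319].tolist())
E
```

```text
cam [538.90947832 145.78964551 203.53116855]
40.4 [533.3231154   85.15906201  40.4       ] -46.920314586068294 -30.133372880053226
48.4 [533.59707227  88.13240348  48.4       ] -46.93781249110174 -27.14748847757209
[[97, 99, 105], [96, 100, 105], [96, 100, 105], [96, 100, 105], [97, 100, 106], [99, 83, 86], [102, 29, 29], [103, 14, 13], [105, 11, 11], [105, 14, 14], [118, 12, 16], [128, 15, 20], [128, 12, 16], [129, 13, 18], [130, 75, 78], [139, 144, 147], [53, 57, 59], [20, 19, 21], [18, 19, 19], [17, 14, 18], [17, 15, 18], [72, 73, 78], [133, 142, 145], [130, 54, 57], [128, 10, 15], [128, 10, 15], [129, 12, 17], [128, 13, 18], [128, 12, 17], [128, 14, 18], [128, 11, 14], [129, 14, 20], [129, 17, 19], [128, 6, 16], [128, 10, 16], [128, 4, 14], [129, 8, 17], [129, 10, 18], [135, 11, 18], [169, 13, 20]]
```

apply_moves(series=[{"gripper":0.15,"offset":[-0.04,0.01,0.2],"twist":0},{"gripper":0.15,"offset":[0,0,0.2],"twist":0},{"gripper":0.15,"offset":[0,0,0.12],"twist":0},{"gripper":0.15,"offset":[0,0,0],"twist":0},{"gripper":0.15,"offset":[0,0,0.03],"twist":0},{"gripper":0.15,"offset":[0,0,0],"twist":0},{"gripper":0.15,"offset":[0,0,0],"twist":0},{"gripper":0.42,"offset":[0,0,0],"twist":0},{"gripper":0.42,"offset":[0,0,0],"twist":0},{"gripper":0.42,"offset":[0,0,0],"twist":0}])

```text
clock: 7.3
ee_pos: [531.5, 60.8, 15.2]
ee_rot: [3.141, -0.0, 1.472]
force: [0.1, -0.2, 0.2]
opening: 0.403
grip_force: 0.0
```

```bash
python3 - <<'E'
from h import *
plan([531.5,60.8,15],84.4,[(531.5,60.8,95,84.4,2),(601,197,95,69.8,5),(601,197,25,69.8,2)])
E
```

```text
off [0.0, 0.0, -0.8] tw -0.0
off [0.0, 0.0, -0.8] tw -0.0
--
off [0.57, 0.22, -0.0] tw 0.032
off [0.58, 0.19, -0.0] tw 0.032
off [0.59, 0.16, -0.0] tw 0.032
off [0.6, 0.13, -0.0] tw 0.032
off [0.6, 0.1, -0.0] tw 0.032
--
off [0.0, 0.0, 0.7] tw -0.0
off [0.0, 0.0, 0.7] tw -0.0
--
```

apply_moves(series=[{"gripper":0.42,"offset":[0,0,-0.2],"twist":0},{"gripper":0.42,"offset":[0,0,-0.7],"twist":0},{"gripper":0.8,"offset":[0,0,-0.7],"twist":0},{"gripper":1,"offset":[0.57,0.22,0],"twist":0.032},{"gripper":1,"offset":[0.58,0.19,0],"twist":0.032},{"gripper":1,"offset":[0.59,0.16,0],"twist":0.032},{"gripper":1,"offset":[0.6,0.13,0],"twist":0.032},{"gripper":1,"offset":[0.6,0.1,0],"twist":0.032},{"gripper":1,"offset":[0,0,0.7],"twist":0},{"gripper":1,"offset":[0,0,0.5],"twist":0}])

```text
clock: 8.3
ee_pos: [600.1, 198.8, 35.0]
ee_rot: [3.141, -0.001, 1.222]
force: [0.3, -0.7, -0.9]
opening: 0.985
grip_force: 0.0
```

apply_moves(series=[{"gripper":1,"offset":[0,0,0],"twist":0},{"gripper":1,"offset":[0,0,0],"twist":0},{"gripper":1,"offset":[0,0,0],"twist":0},{"gripper":1,"offset":[0,0,0],"twist":0},{"gripper":1,"offset":[0,0,0],"twist":0},{"gripper":1,"offset":[0,0,0],"twist":0},{"gripper":1,"offset":[0,0,0],"twist":0},{"gripper":1,"offset":[0,0,0],"twist":0},{"gripper":1,"offset":[0,0,0],"twist":0},{"gripper":1,"offset":[0,0,0],"twist":0}])

```text
clock: 9.3
ee_pos: [599.8, 197.3, 35.0]
ee_rot: [-3.142, 0.0, 1.221]
force: [-0.3, 0.2, -0.7]
opening: 1.001
grip_force: 0.0
```

```bash
python3 - <<'E'
from h import *
p,d=read_camera("top");i=camera_info("top");blobs(p,i,20,20,300)
E
```

```text
red px [244.  83.] A 24 mean [726.8 273.1] rect [728.4 273.2] [ 8.6 12.9] short ang 46.2
red px [236.  90.] A 57 mean [710.4 290.5] rect [709.8 291. ] [11.5 27.3] short ang 46.3
blue px [221. 197.] A 239 mean [495.1 315.7] rect [495.  315.9] [25.8 39.9] short ang 42.7
yellow px [264. 255.] A 158 mean [379.8 226.6] rect [379.6 227.4] [ 6.8 96.1] short ang 14.8
```

apply_moves(series=[{"gripper":1,"offset":[0,0.02,0.3],"twist":0},{"gripper":1,"offset":[0,0,0.34],"twist":0},{"gripper":1,"offset":[0,0,0],"twist":0},{"gripper":0.15,"offset":[0,0,0],"twist":0},{"gripper":0.15,"offset":[0,0,0],"twist":0},{"gripper":0.15,"offset":[0,0,0],"twist":0},{"gripper":0.15,"offset":[0,0,0],"twist":0},{"gripper":0.15,"offset":[0,0,0],"twist":0},{"gripper":0.15,"offset":[0,0,0],"twist":0},{"gripper":0.15,"offset":[0,0,0],"twist":0}], newtons=20)

```text
clock: 10.35
ee_pos: [600.9, 196.9, 3.1]
ee_rot: [3.141, -0.0, 1.22]
force: [0.2, 0.7, -0.5]
opening: 0.445
grip_force: 0.0
```

apply_moves(series=[{"gripper":0.15,"offset":[0,0,0],"twist":0},{"gripper":0.15,"offset":[0,0,0],"twist":0},{"gripper":0.15,"offset":[0,0,0],"twist":0},{"gripper":0.15,"offset":[0,0,0],"twist":0},{"gripper":0.15,"offset":[0,0,-0.5],"twist":0},{"gripper":0.15,"offset":[0,0,-0.7],"twist":0},{"gripper":0.15,"offset":[0,0,-0.6],"twist":0},{"gripper":0.15,"offset":[0,0,0],"twist":0},{"gripper":0.15,"offset":[0,0,0],"twist":0},{"gripper":0.15,"offset":[0,0,0],"twist":0}])

```text
clock: 11.35
ee_pos: [599.9, 196.2, 91.8]
ee_rot: [-3.14, 0.002, 1.22]
force: [-1.0, -0.2, -1.9]
opening: 0.295
grip_force: 20.0
```

```bash
python3 - <<'E'
from h import *
plan([600,196.4,92],69.9,[(536.5,115,92,84.4,4)])
E
```

```text
off [-0.49, -0.16, -0.0] tw -0.04
off [-0.48, -0.19, -0.0] tw -0.04
off [-0.47, -0.22, -0.0] tw -0.04
off [-0.45, -0.25, -0.0] tw -0.04
--
```

apply_moves(series=[{"gripper":0.15,"offset":[-0.49,-0.16,0],"twist":-0.04},{"gripper":0.15,"offset":[-0.48,-0.19,0],"twist":-0.04},{"gripper":0.15,"offset":[-0.47,-0.22,0],"twist":-0.04},{"gripper":0.15,"offset":[-0.45,-0.25,0.2],"twist":-0.04},{"gripper":0.15,"offset":[0,0,0.3],"twist":0},{"gripper":0.15,"offset":[0,0,0.3],"twist":0},{"gripper":0.15,"offset":[0,0,0.2],"twist":0},{"gripper":0.15,"offset":[0,0,0],"twist":0},{"gripper":0.15,"offset":[0,0,0],"twist":0},{"gripper":0.15,"offset":[0,0,0],"twist":0}])

```text
clock: 12.35
ee_pos: [537.6, 116.6, 43.5]
ee_rot: [3.141, -0.001, 1.473]
force: [0.0, 0.3, -0.7]
opening: 0.294
grip_force: 20.0
```

```bash
python3 - <<'E'
from h import *
s=status.observe();print(s["clock"],s["ee_pos"],np.degrees(s["ee_rot"]))
i=camera_info("wrist");p,d=read_camera("wrist");cv2.imwrite("pics/w4.png",p[:,:,::-1]);np.savez("pics/w4.npz",p=p,W=i["world_to_cam"],K=i["intrinsics"])
print(p[180:250,319].tolist())
blobs(p[:250],i,24.4,200)
E
```

```text
12.35 [537.6388688  116.62448434  43.46537521] [ 1.79939227e+02 -4.32636691e-02  8.43705046e+01]
[[18, 19, 25], [36, 37, 41], [91, 95, 99], [97, 100, 105], [94, 99, 104], [96, 100, 103], [98, 100, 103], [100, 101, 104], [115, 116, 120], [124, 125, 130], [124, 126, 131], [123, 125, 130], [124, 127, 130], [122, 126, 129], [122, 124, 129], [121, 123, 127], [121, 123, 127], [120, 122, 127], [120, 123, 127], [122, 125, 128], [98, 100, 104], [76, 80, 85], [73, 78, 82], [75, 78, 83], [94, 98, 102], [95, 99, 104], [96, 100, 105], [97, 101, 106], [96, 100, 104], [95, 99, 104], [95, 99, 104], [96, 99, 105], [95, 99, 104], [95, 99, 104], [96, 100, 104], [96, 100, 105], [76, 86, 116], [29, 44, 96], [13, 34, 94], [16, 37, 97], [11, 34, 96], [14, 39, 113], [10, 41, 114], [13, 41, 117], [17, 42, 118], [109, 120, 141], [108, 112, 118], [41, 42, 44], [18, 18, 19], [20, 18, 22], [20, 17, 20], [18, 16, 19], [104, 108, 112], [108, 120, 140], [40, 58, 120], [14, 41, 116], [16, 42, 118], [14, 41, 117], [15, 41, 116], [15, 41, 117], [15, 42, 118], [17, 43, 118], [13, 41, 117], [17, 42, 118], [16, 42, 118], [16, 42, 116], [12, 40, 116], [18, 42, 117], [12, 42, 117], [12, 43, 123]]
blue px [396. 233.] A 544 mean [583.3 116.7] rect [583.4 117.3] [ 9.9 22.5] short ang -6.0
blue px [319. 233.] A 1524 mean [537.7 120.8] rect [537.6 120.9] [20.6 29.3] short ang 84.3
yellow px [327.   5.] A 321 mean [553.4 240.5] rect [550.3 239.9] [ 5.6 21.8] short ang 84.4
yellow px [33. 88.] A 1689 mean [398.  216.6] rect [397.8 217. ] [ 7.1 66.4] short ang 14.3
yellow px [193. 201.] A 217 mean [467.7 148.3] rect [467.3 149. ] [10.8 19. ] short ang -39.2
brass px [198. 191.] A 330 mean [471.7 153.9] rect [470.9 153.9] [12.7 19.8] short ang 21.2
brass px [250. 234.] A 241 mean [497.1 124.3] rect [496.6 123.4] [ 6.2 17.5] short ang -4.9
```

View pics/w4.png

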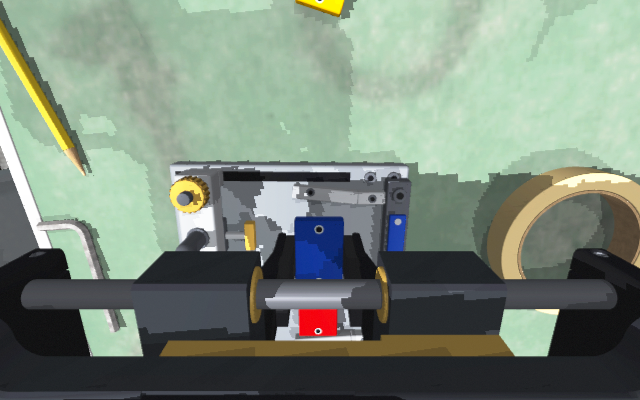

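The blue blank is held with its left edge at row 216, near column 319, above the left station. Blue plate end is at row ~214; the red blank is visible in its station at (319,322).

```bash
python3 - <<'E'
from h import *
D=np.load("pics/w4.npz");i=dict(intrinsics=D["K"],world_to_cam=D["W"]);p=D["p"]
a=np.radians(-5.6);X=np.array([np.cos(a),np.sin(a)]);Y=np.array([-X[1],X[0]])
m=masks(p)["blue"];u=np.arange(392,402);e=np.array([(c,np.nonzero(m[:,c])[0].min()-.5) for c in u]);print(e.T)
Q=onplane([e.mean(0)],24.4,i)[0][:2]
P=onplane([[319,215.9]],40.4,i)[0][:2]
P2=onplane([[319,220.5]],48.4,i)[0][:2]
for q in (Q,np.array([583,110.6])+17*Y):
    print("edge - plate end, want y +3, :",(P-q)@Y,(P2-q)@Y,(P-q)@X)
# red blank top row edges at z=20
r=masks(p)["red"];r[:,:285]=0;r[:,350:]=0;v,u=np.nonzero(r);R=onplane(np.c_[u,v],20,i)[:,:2];f=(R-(Q-17*Y-52*Y))
print("red in fixture y range",np.percentile(f@Y,[1,99]),"x",np.percentile(f@X,[1,99])+48)
E
```

```text
[[392.  393.  394.  395.  396.  397.  398.  399.  400.  401. ]
 [213.5 213.5 213.5 214.5 214.5 214.5 214.5 214.5 214.5 214.5]]
edge - plate end, want y +3, : 4.967034260754399 5.464030787042233 -45.32250668208283
edge - plate end, want y +3, : 5.799520781623317 6.2965173079111505 -45.963166632960835
red in fixture y range [-19.63909602   0.98517316] x [-10.70741324  14.07189256]
```

apply_moves(series=[{"gripper":0.15,"offset":[-0.048,-0.03,0.2],"twist":0},{"gripper":0.15,"offset":[0,0,0.2],"twist":0},{"gripper":0.15,"offset":[0,0,0.12],"twist":0},{"gripper":0.15,"offset":[0,0,0],"twist":0},{"gripper":0.15,"offset":[0,0,0.03],"twist":0},{"gripper":0.15,"offset":[0,0,0],"twist":0},{"gripper":0.15,"offset":[0,0,0],"twist":0},{"gripper":0.42,"offset":[0,0,0],"twist":0},{"gripper":0.42,"offset":[0,0,0],"twist":0},{"gripper":0.42,"offset":[0,0,0],"twist":0}])

```text
clock: 13.4
ee_pos: [535.5, 113.5, 15.8]
ee_rot: [3.141, -0.0, 1.472]
force: [-0.0, -0.3, -0.5]
opening: 0.406
grip_force: 0.0
```

apply_moves(series=[{"gripper":0.42,"offset":[0,0,0],"twist":0},{"gripper":0.42,"offset":[0,0,-0.2],"twist":0},{"gripper":0.42,"offset":[0,0,-0.7],"twist":0},{"gripper":0.42,"offset":[0,0,-0.8],"twist":0},{"gripper":0.6,"offset":[0,0,-0.8],"twist":0},{"gripper":0.6,"offset":[-0.5,-0.8,-0.8],"twist":0},{"gripper":0.6,"offset":[-0.5,-0.8,0],"twist":0},{"gripper":0.6,"offset":[0,0,0],"twist":0},{"gripper":0.6,"offset":[0,0,0],"twist":0},{"gripper":0.6,"offset":[0,0,0],"twist":0}])

```text
clock: 14.4
ee_pos: [459.8, 76.1, 173.5]
ee_rot: [3.14, -0.001, 1.472]
force: [-0.4, -0.3, -1.1]
opening: 0.6
grip_force: 0.0
```

```bash
python3 - <<'E'
from h import *
s=status.observe();print(s["clock"],s["ee_pos"],np.degrees(s["ee_rot"]))
i=camera_info("wrist");p,d=read_camera("wrist");cv2.imwrite("pics/w5.png",p[:,:,::-1]);np.savez("pics/w5.npz",p=p,W=i["world_to_cam"],K=i["intrinsics"],d=d)
for z in (20,24.4,51): print(z);blobs(p[:250],i,z,150,3000)
p,d=read_camera("top");i=camera_info("top");print("top");cv2.imwrite("pics/t5.png",cv2.resize(p[130:240,270:400,::-1],None,fx=4,fy=4));blobs(p,i,20,40,300)
E
```

```text
14.4 [459.79975339  76.05022143 173.48616172] [ 1.79912001e+02 -4.30097408e-02  8.43280233e+01]
20
red px [390. 188.] A 979 mean [530.1  63.6] rect [530.1  63.2] [26.2 39.4] short ang -5.6
red px [439. 188.] A 303 mean [578.5  58.7] rect [578.5  58.5] [10.3 33.2] short ang -6.1
blue px [393. 135.] A 1103 mean [534.  115.2] rect [534.1 114.9] [26.2 38.6] short ang -5.6
blue px [445. 135.] A 347 mean [583.9 110.3] rect [583.9 110. ] [10.5 32.9] short ang -5.7
yellow px [217.  38.] A 598 mean [384.1 214.7] rect [384.3 213.9] [ 6.3 66.3] short ang 14.4
24.4
red px [390. 188.] A 979 mean [529.3  64.9] rect [529.3  64.5] [25.9 38.9] short ang -5.6
red px [439. 188.] A 303 mean [577.   60.1] rect [576.9  59.9] [10.1 32.7] short ang -6.1
blue px [393. 135.] A 1103 mean [533.1 115.8] rect [533.1 115.5] [25.9 38.1] short ang -5.6
blue px [445. 135.] A 347 mean [582.2 111. ] rect [582.3 110.7] [10.4 32.5] short ang -5.7
yellow px [217.  38.] A 598 mean [385.3 213.9] rect [385.5 213.1] [ 6.2 65.4] short ang 14.4
51
red px [390. 188.] A 979 mean [523.9  72.9] rect [523.9  72.6] [23.7 35.5] short 
[... 226 characters left out ...]
.4 115. ] rect [572.4 114.8] [ 9.5 29.7] short ang -5.7
yellow px [217.  38.] A 598 mean [392.3 209.1] rect [392.5 208.4] [ 5.7 59.8] short ang 14.4
top
red px [351. 176.] A 68 mean [541.4  54.5] rect [541.4  54.5] [ 8.7 29.2] short ang -5.5
blue px [325. 153.] A 68 mean [586.6 108.4] rect [586.5 108.6] [10.7 31.5] short ang -5.5
blue px [322. 177.] A 215 mean [537.7 113.3] rect [537.4 112.7] [25.3 37.8] short ang -6.3
blue px [221. 197.] A 241 mean [495.  315.8] rect [494.8 316. ] [25.8 40.4] short ang 42.7
yellow px [250. 166.] A 235 mean [557.  258.9] rect [557.1 259. ] [25.7 38.7] short ang -22.4
yellow px [264. 255.] A 160 mean [379.8 226.6] rect [379.6 227.4] [ 6.8 96.1] short ang 14.8
```

View pics/w5.png

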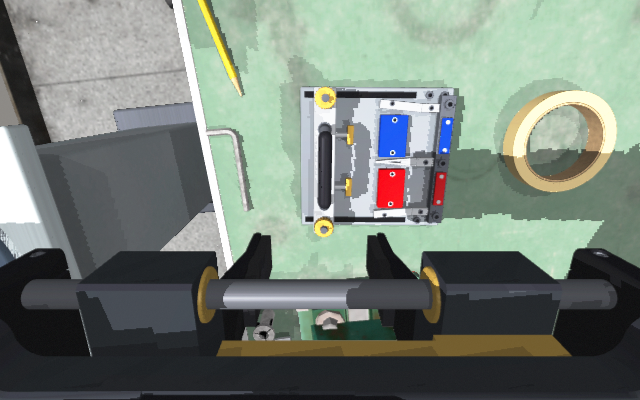

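Both blanks lie square in their own stations (blue (393,135), red (390,188)). The handle runs from (324,124) to (324,208).

```bash
python3 - <<'E'
from h import *
D=np.load("pics/w5.npz");i=dict(intrinsics=D["K"],world_to_cam=D["W"]);p=D["p"]
g=p[115:215,305:345].max(2)<60;k,l,s,c=cv2.connectedComponentsWithStats(g.astype(np.uint8));j=1+s[1:,4].argmax();print(s[j],c[j])
ce=c[j]+[305,115];H=onplane([ce],63,i)[0];print("handle",H)
N=onplane([[325,97],[323,228]],51,i);print("nuts",N,N.mean(0))
s=status.observe();print(s["ee_pos"])
a=np.radians(-5.6);X=np.array([np.cos(a),np.sin(a)])
mid=(np.array([582.2,111])+[577,60.1])/2; print("origin",mid-48*X,"bar x by handle",(H[:2]-mid)@X+48,"nuts",(N.mean(0)[:2]-mid)@X+48)
v,u=np.nonzero(l==j);z=D["d"][115:215,305:345][v,u];print(np.median(z))
plan([s["ee_pos"][0],s["ee_pos"][1],173],84.4,[(H[0],H[1],80,84.4,4)])
E
```

```text
[ 14  16  13  77 453] [21.42163355 51.30242826]
handle [468.58363673 100.88977245  63.        ]
nuts [[472.83621028 156.61415035  51.        ]
 [460.07226062  40.31699632  51.        ]] [466.45423545  98.46557333  51.        ]
[459.80603956  76.37971166 173.06731318]
origin [531.8290848   90.23397919] bar x by handle -63.983426050757885 nuts -65.86610417033904
274.53232
off [0.13, 0.03, 0.46] tw -0.0
off [0.13, 0.03, 0.46] tw -0.0
off [0.13, 0.03, 0.46] tw -0.0
off [0.13, 0.03, 0.46] tw -0.0
--
```

apply_moves(series=[{"gripper":0.6,"offset":[0.11,0.03,0.5],"twist":0},{"gripper":0.6,"offset":[0.11,0.03,0.5],"twist":0},{"gripper":0.6,"offset":[0.11,0.03,0.5],"twist":0},{"gripper":0.6,"offset":[0.11,0.03,0.3],"twist":0},{"gripper":0.6,"offset":[0,0,0.3],"twist":0},{"gripper":0.6,"offset":[0,0,0.3],"twist":0},{"gripper":0.6,"offset":[0,0,0.18],"twist":0},{"gripper":0.6,"offset":[0,0,0],"twist":0},{"gripper":0.6,"offset":[0,0,0],"twist":0},{"gripper":0.6,"offset":[0,0,0],"twist":0}])

```text
clock: 15.5
ee_pos: [467.6, 97.0, 44.6]
ee_rot: [3.14, -0.0, 1.472]
force: [-0.3, 0.0, 0.1]
opening: 0.598
grip_force: 0.0
```

apply_moves(series=[{"gripper":0.05,"offset":[0,0,0],"twist":0},{"gripper":0.05,"offset":[0,0,0],"twist":0},{"gripper":0.05,"offset":[0,0,0],"twist":0},{"gripper":0.05,"offset":[0,0,0],"twist":0},{"gripper":0.05,"offset":[0,0,0],"twist":0},{"gripper":0.05,"offset":[0,0,0],"twist":0},{"gripper":0.05,"offset":[0,0,0],"twist":0},{"gripper":0.05,"offset":[0,0,0],"twist":0},{"gripper":0.05,"offset":[0,0,0],"twist":0},{"gripper":0.05,"offset":[0,0,0],"twist":0}], newtons=20)

```text
clock: 16.5
ee_pos: [467.0, 96.9, 43.9]
ee_rot: [3.141, 0.0, 1.472]
force: [0.7, -0.0, 0.8]
opening: 0.127
grip_force: 20.0
```

apply_moves(series=[{"gripper":0.05,"offset":[0,0.08,0],"twist":0},{"gripper":0.05,"offset":[0,0.1,0],"twist":0},{"gripper":0.05,"offset":[0,0.1,0],"twist":0},{"gripper":0.05,"offset":[0,0.1,0],"twist":0},{"gripper":0.05,"offset":[0,0.1,0],"twist":0},{"gripper":0.05,"offset":[0,0.1,0],"twist":0},{"gripper":0.05,"offset":[0,0.1,0],"twist":0},{"gripper":0.05,"offset":[0,0.08,0],"twist":0},{"gripper":0.05,"offset":[0,0.04,0],"twist":0},{"gripper":0.05,"offset":[0,0,0],"twist":0}])

```text
clock: 17.5
ee_pos: [507.5, 92.6, 43.9]
ee_rot: [3.141, 0.0, 1.471]
force: [0.3, -2.7, 0.8]
opening: 0.131
grip_force: 20.0
```

```bash
python3 - <<'E'
from h import *
s=status.observe();print(s["clock"],s["ee_pos"],s["force"])
i=camera_info("wrist");p,d=read_camera("wrist");cv2.imwrite("pics/w6.png",p[:,:,::-1])
blobs(p[:250],i,20,150,3000)
a=np.radians(-5.6);X=np.array([np.cos(a),np.sin(a)])
print("TCP bar x est",(s["ee_pos"][:2]-[531.8,90.2])@X)
E
```

```text
17.5 [507.53673176  92.64608418  43.88821519] [ 0.34840833 -2.73530234  0.83175137]
red px [382. 246.] A 284 mean [545.7  82.3] rect [545.9  82.3] [ 4.1 25.5] short ang 84.3
blue px [387. 195.] A 2697 mean [549.8 114.6] rect [549.5 114.2] [26.1 40.2] short ang -6.0
blue px [445. 197.] A 886 mean [584.  110.3] rect [584.  109.7] [10.4 34.1] short ang -5.8
yellow px [77. 50.] A 1344 mean [392.9 209.1] rect [393.1 208.4] [ 6.3 53.6] short ang 14.3
yellow px [319. 144.] A 589 mean [513.2 148.9] rect [513.2 148.7] [18.3 19.1] short ang -19.0
brass px [360. 194.] A 273 mean [534.3 117. ] rect [534.3 116.8] [ 5.3 18. ] short ang -3.8
TCP bar x est -24.38616535647246
```

View pics/w6.png

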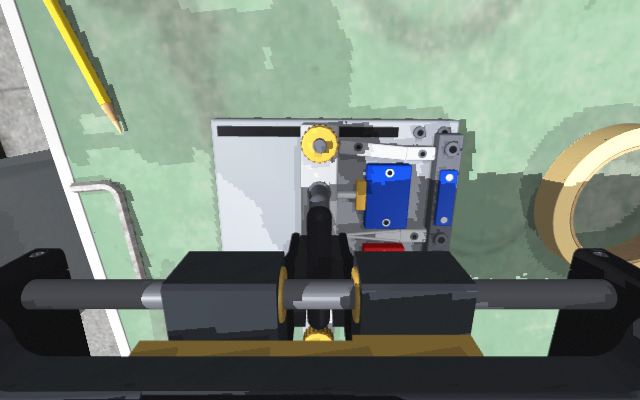

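The blue blank sits at (387,195), square and touched by its pad, about 13 mm short of the fence; red looks square too. I creep forward watching the force.

apply_moves(series=[{"gripper":0.05,"offset":[0,0.03,0],"twist":0},{"gripper":0.05,"offset":[0,0.04,0],"twist":0},{"gripper":0.05,"offset":[0,0.04,0],"twist":0},{"gripper":0.05,"offset":[0,0.04,0],"twist":0},{"gripper":0.05,"offset":[0,0.03,0],"twist":0},{"gripper":0.05,"offset":[0,0.03,0],"twist":0},{"gripper":0.05,"offset":[0,0,0],"twist":0},{"gripper":0.05,"offset":[0,0,0],"twist":0},{"gripper":0.05,"offset":[0,0,0],"twist":0},{"gripper":0.05,"offset":[0,0,0],"twist":0}])

```text
clock: 18.55
ee_pos: [517.7, 91.6, 43.9]
ee_rot: [3.141, 0.0, 1.472]
force: [0.5, -3.4, 1.7]
opening: 0.132
grip_force: 20.0
```

apply_moves(series=[{"gripper":0.05,"offset":[0,0.02,0],"twist":0},{"gripper":0.05,"offset":[0,0.02,0],"twist":0},{"gripper":0.05,"offset":[0,0.02,0],"twist":0},{"gripper":0.05,"offset":[0,0,0],"twist":0},{"gripper":0.05,"offset":[0,0,0],"twist":0},{"gripper":0.05,"offset":[0,0,0],"twist":0},{"gripper":0.05,"offset":[0,0,0],"twist":0},{"gripper":0.05,"offset":[0,0,0],"twist":0},{"gripper":0.05,"offset":[0,0,0],"twist":0},{"gripper":0.05,"offset":[0,0,0],"twist":0}])

```text
clock: 19.55
ee_pos: [520.3, 91.3, 43.9]
ee_rot: [3.142, 0.0, 1.472]
force: [-1.3, -4.9, 3.9]
opening: 0.127
grip_force: 20.0
```

apply_moves(series=[{"gripper":0.05,"offset":[0,0.02,0],"twist":0},{"gripper":0.05,"offset":[0,0.02,0],"twist":0},{"gripper":0.05,"offset":[0,0,0],"twist":0},{"gripper":0.05,"offset":[0,0,0],"twist":0},{"gripper":0.05,"offset":[0,0,0],"twist":0},{"gripper":0.05,"offset":[0,0,0],"twist":0},{"gripper":0.05,"offset":[0,0,0],"twist":0},{"gripper":0.05,"offset":[0,0,0],"twist":0},{"gripper":0.05,"offset":[0,0,0],"twist":0},{"gripper":0.05,"offset":[0,0,0],"twist":0}])

```text
clock: 20.55
ee_pos: [520.8, 91.3, 43.8]
ee_rot: [-3.139, 0.001, 1.472]
force: [-5.0, -5.0, 8.1]
opening: 0.131
grip_force: 20.0
```

```bash
python3 - <<'E'
from h import *
s=status.observe();print(s["clock"],s["ee_pos"],s["force"])
i=camera_info("wrist");p,d=read_camera("wrist");cv2.imwrite("pics/w7.png",p[:,:,::-1])
blobs(p[:250],i,20,150,3000);blobs(p[:250],i,24.4,700,1000)
s=status.observe();print(s["force"])
E
```

```text
20.55 [520.80620187  91.25780221  43.84753171] [-4.98777936 -5.00263158  8.14185912]
red px [382. 246.] A 288 mean [558.9  81. ] rect [559.4  81. ] [ 4.1 26.1] short ang 84.4
blue px [387. 196.] A 2718 mean [563.  113.2] rect [562.7 112.9] [26.5 40.1] short ang -5.6
blue px [423. 197.] A 883 mean [583.9 110.2] rect [583.9 109.7] [10.3 34.1] short ang -6.0
yellow px [54. 50.] A 1414 mean [394.2 209. ] rect [394.4 208.1] [ 6.7 53.5] short ang 14.3
yellow px [319. 144.] A 616 mean [526.1 147.5] rect [526.4 147.2] [18.4 19.2] short ang -17.8
brass px [360. 194.] A 274 mean [547.4 115.7] rect [547.5 115.5] [ 5.3 18. ] short ang -3.7
blue px [423. 197.] A 883 mean [582.6 111.7] rect [582.6 111.3] [10.1 33.3] short ang -6.0
[-4.28399783 -3.93900867  6.83468951]
```

apply_moves(series=[{"gripper":0.05,"offset":[0,0.02,0],"twist":0},{"gripper":0.05,"offset":[0,0.02,0],"twist":0},{"gripper":0.05,"offset":[0,0.02,0],"twist":0},{"gripper":0.05,"offset":[0,0,0],"twist":0},{"gripper":0.05,"offset":[0,0,0],"twist":0},{"gripper":0.05,"offset":[0,0,0],"twist":0},{"gripper":0.05,"offset":[0,0,0],"twist":0},{"gripper":0.05,"offset":[0,0,0],"twist":0},{"gripper":0.05,"offset":[0,0,0],"twist":0},{"gripper":0.05,"offset":[0,0,0],"twist":0}])

```text
clock: 21.6
ee_pos: [522.9, 91.0, 43.8]
ee_rot: [-3.137, 0.002, 1.472]
force: [-7.9, -3.5, 9.2]
opening: 0.124
grip_force: 20.0
```

apply_moves(series=[{"gripper":0.05,"offset":[0,0.02,0],"twist":0},{"gripper":0.05,"offset":[0,0.02,0],"twist":0},{"gripper":0.05,"offset":[0,0.01,0],"twist":0},{"gripper":0.05,"offset":[0,0,0],"twist":0},{"gripper":0.05,"offset":[0,0,0],"twist":0},{"gripper":0.05,"offset":[0,0,0],"twist":0},{"gripper":0.05,"offset":[0,0,0],"twist":0},{"gripper":0.05,"offset":[0,0,0],"twist":0},{"gripper":0.05,"offset":[0,0,0],"twist":0},{"gripper":0.05,"offset":[0,0,0],"twist":0}])

```text
clock: 22.6
ee_pos: [524.6, 90.8, 43.8]
ee_rot: [-3.136, 0.003, 1.472]
force: [-9.0, -4.5, 11.6]
opening: 0.13
grip_force: 20.0
```

```bash
python3 - <<'E'
from h import *
a=np.radians(-5.7);X=np.array([np.cos(a),np.sin(a)])
i=camera_info("wrist");p,d=read_camera("wrist");cv2.imwrite("pics/w8.png",p[:,:,::-1])
blobs(p[:250],i,20,200,3000);blobs(p[:250],i,24.4,700,1000)
s=status.observe();print(s["ee_pos"],s["force"],s["force"][:2]@X,s["grip_force"])
E
```

```text
red px [377. 246.] A 287 mean [559.  81.] rect [559.4  81. ] [ 4.1 26.1] short ang 84.5
blue px [381. 195.] A 2728 mean [563.1 113.3] rect [562.9 112.8] [26.  40.2] short ang -5.8
blue px [417. 197.] A 887 mean [583.9 110.2] rect [583.9 109.8] [10.3 34.1] short ang -6.2
yellow px [48. 50.] A 1427 mean [394.6 208.9] rect [394.9 208. ] [ 6.8 53.9] short ang 14.3
yellow px [319. 144.] A 589 mean [529.5 147.1] rect [530.1 146.8] [18.4 19.2] short ang -17.8
brass px [354. 194.] A 272 mean [547.6 115.7] rect [547.6 115.5] [ 5.3 17.9] short ang -4.0
blue px [417. 197.] A 887 mean [582.7 111.8] rect [582.7 111.3] [10.  33.3] short ang -6.2
[524.54435262  90.8560866   43.77739628] [-8.19951746 -4.86640211 11.91937437] -7.6756456756355576 20.000475347042084
```

View pics/w8.png

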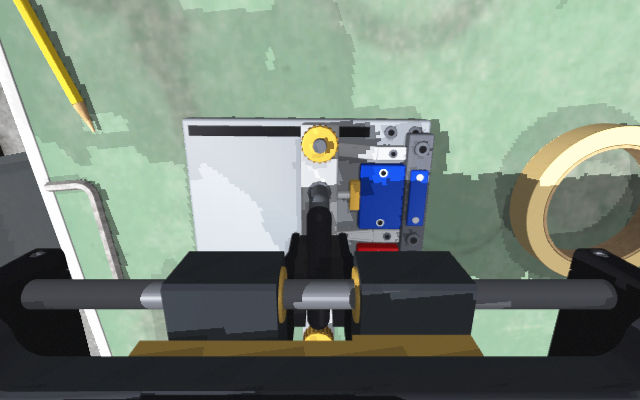

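The blue blank is square against the fence; the pad nose at (354,194) stays put while the bar advanced about 3 mm. A little more gets it near half way.

apply_moves(series=[{"gripper":0.05,"offset":[0,0.02,0],"twist":0},{"gripper":0.05,"offset":[0,0.02,0],"twist":0},{"gripper":0.05,"offset":[0,0.01,0],"twist":0},{"gripper":0.05,"offset":[0,0,0],"twist":0},{"gripper":0.05,"offset":[0,0,0],"twist":0},{"gripper":0.05,"offset":[0,0,0],"twist":0},{"gripper":0.05,"offset":[0,0,0],"twist":0},{"gripper":0.05,"offset":[0,0,0],"twist":0},{"gripper":0.05,"offset":[0,0,0],"twist":0},{"gripper":0.05,"offset":[0,0,0],"twist":0}])

```text
clock: 23.65
ee_pos: [526.3, 90.6, 43.8]
ee_rot: [-3.135, 0.003, 1.472]
force: [-11.4, -5.0, 12.9]
opening: 0.128
grip_force: 20.0
```

apply_moves(series=[{"gripper":0.05,"offset":[0,0,0],"twist":0},{"gripper":0.05,"offset":[0,0,0],"twist":0},{"gripper":0.05,"offset":[0,0,0],"twist":0},{"gripper":0.05,"offset":[0,0,0],"twist":0},{"gripper":0.05,"offset":[0,0,0],"twist":0},{"gripper":0.05,"offset":[0,0,0],"twist":0},{"gripper":0.05,"offset":[0,0,0],"twist":0},{"gripper":0.05,"offset":[0,0,0],"twist":0},{"gripper":0.05,"offset":[0,0,0],"twist":0},{"gripper":0.05,"offset":[0,0,0],"twist":0}])

```text
clock: 24.65
ee_pos: [526.4, 90.6, 43.8]
ee_rot: [-3.135, 0.003, 1.472]
force: [-10.0, -4.2, 12.7]
opening: 0.128
grip_force: 20.0
```

```bash
python3 - <<'E'
from h import *
a=np.radians(-5.7);X=np.array([np.cos(a),np.sin(a)])
i=camera_info("wrist");p,d=read_camera("wrist");cv2.imwrite("pics/w9.png",p[:,:,::-1])
blobs(p[:250],i,20,200,3000);blobs(p[:250],i,24.4,700,1000)
p,d=read_camera("top");blobs(p,camera_info("top"),20,30,300)
s=status.observe();print(s["ee_pos"],s["force"],s["force"][:2]@X,s["grip_force"])
E
```

```text
red px [374. 246.] A 286 mean [559.2  81. ] rect [559.6  81. ] [ 4.1 25.5] short ang 84.6
blue px [378. 195.] A 2726 mean [563.1 113.3] rect [563.  112.8] [26.1 40.3] short ang -6.1
blue px [414. 197.] A 885 mean [583.9 110.2] rect [583.8 109.8] [10.3 34.1] short ang -6.1
yellow px [45. 50.] A 1436 mean [394.8 208.9] rect [395.  208.1] [ 6.9 53.7] short ang 14.3
yellow px [318. 144.] A 584 mean [531.1 146.8] rect [531.5 146.7] [18.9 19. ] short ang -81.8
brass px [351. 194.] A 272 mean [547.6 115.6] rect [547.6 115.4] [ 5.3 17.9] short ang -4.2
blue px [414. 197.] A 885 mean [582.7 111.7] rect [582.7 111.3] [10.  33.3] short ang -6.1
blue px [221. 197.] A 240 mean [494.9 315.9] rect [494.8 316. ] [25.8 40.4] short ang 42.7
yellow px [250. 166.] A 235 mean [557.  258.9] rect [557.1 259. ] [25.7 38.7] short ang -22.4
yellow px [264. 255.] A 164 mean [379.7 226.6] rect [379.3 227.6] [ 7.3 95.6] short ang 14.8
[526.34112946  90.65856006  43.77119507] [-11.37738694  -3.78871969  12.60304961] -10.944837558663203 20.00073865056038
```

```bash
python3 -c "
from workcell import hand_in
print(hand_in())"
```

```text
the job is handed in; nothing more can be done
None
```

Both blanks lie in the stations of their own colour, square against the fence, and the pads are about 4.7 mm in of 12 mm (about 10 N total push), held steadily by the robot; the job is handed in at about 25 s, with no verdict returned.

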